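# Hold a heat sink in the drilling jig

## Task

Get the heat sink ready to be drilled. Before moving the heat sink, slide the jig's stop along the fence all the way home against the end block; then bring the heat sink square into the corner, its side against the stop arm and its back flat against the fence, and press it firmly with one diagonal push, forward against the fence and down on the jig's table at once. Finish while still holding that push, and leave the tin, the tape roll and the battery cell alone.

Things in the scene. Friction and masses are not known exactly. Their poses are not given: they have to be found in the camera images.
- jig: Drilling jig, fixed to the worktop: a flat plate 150 mm (x) by 300 mm (y), 15 mm thick in all. Origin: centre of its underside, on the worktop. Its x axis points across the plate to the fence, away from the robot; y along the fence, to the left as seen from the robot; z up. All other jig parts share these axes.
- jig_table: The jig's plywood table, the upper 9 mm of the plate. Origin 6 mm above the worktop, under the plate's centre; its flat top, on which the heat sink lies, is 9 mm above this origin.
- fence: Aluminium fence bar on the far edge of the table, 20 mm deep (x), 300 mm long (y), 22 mm high. Origin: middle of its length, foot of its front face (towards the robot), on the table top, 55 mm in x from the jig's origin; the front face is the plane x = 0. A steel end block stands on the bar near its left end, from y = +103 to +123 mm, its top 44 mm above the table.
- stop (a joint): Position (m) of the stop along the fence, growing towards +y of the jig. 0.09 is home, where the stop's saddle (dark, 44 mm long in y, on top of the fence) meets the end block and can go no further; the range begins at 0. It starts between 0.005 and 0.035. Friction about 3 N; it stays where it is left.
- stop_grip (a point): On the stop's upright black thumb grip (24 mm in x, 14 mm in y, from 36 to 68 mm above the table; rounded edges): on its centre line, 56 mm above the table. Moves with the stop; axes as the jig. The grip can be pinched from above across its 14 mm, or pushed.
- stop_face (a point): Centre of the flat side of the stop's arm that faces the heat sink (-y side). The arm is dark steel, 12 mm thick (y), and reaches 48 mm from the fence face over the table towards the robot, 3 to 25 mm above the table. This point lies 24 mm in front of the fence face, 14 mm above the table. Moves with the stop; axes as the jig.
- heat_sink: Loose finned aluminium block 60 mm (its x) by 64 mm (its y) by 30 mm high, 0.09 to 0.17 kg. Origin: centre of its underside. It starts on the jig's table, right of the stop, off the fence and a little askew, its x roughly along the jig's x; it ends square to the fence, origin 30 mm in front of the fence face and 32 mm from stop_face.
- flux_tin: Bystander: low round tin, 51 mm across, 20 mm high, on the worktop right of the jig. Origin: centre of its underside.
- tape_roll: Bystander: roll of black tape lying flat, 60 mm across, 18 mm high, on the worktop right of the jig. Origin: centre of its underside.
- cell: Bystander: small battery cell standing upright, 15 mm across, 50 mm high, on the worktop left of the jig. Origin: centre of its underside.
There are look-alikes about, which are no part of the job. What is meant by the heat_sink is not orange or purple, and is the larger of those in its own colour.

How it is judged:
By the outcome, as a careful person would: the job done as asked, in the order asked, and still so for the second after the job is handed in, while the arm keeps its last pose, push and grip.
It also fails if it takes over 54 s, if anything falls off the work surface, if the arm or the gripper's body presses on something with over 40 N, if the wrist force passes 120 N, or if a joint passes its speed limit or range.

## Robot

A 7-joint arm with a two-finger parallel gripper is mounted at the origin on a cart in front of the work surface, level with it; the furniture and walls round the work are solid. World frame = base frame: x ahead of the robot, y to its left, z up, the work surface at z = 0. Lengths are in m, angles in rad, forces in N, time in s.
With the tool pointing down it reaches from about 0.425 to 0.825 m from the base axis. Payload 3.6 kg.
Tool frame: the origin (TCP) lies where the fingers leave the gripper's body, on its centre line; the fingertips stand 73 mm ahead of it and the grasp point (between the pads) lies 54 mm ahead of it; z points along the fingers, y is the line along which they close (so a half turn about z gives the same grasp; the last joint's range is limited). The gripper opens to 85 mm and grips with 20 to 120 N. Pads are 22 mm wide; open, the fingers measure 114 mm over their backs; the gripper's body (76 mm by 85 mm) begins 54 mm behind the grasp point. The pads swing forward as they close: fully open they stand 13 mm farther back than shut.
Start: joints at [1.278, 0.615, -0.013, 1.423, 0.008, 1.103, -0.04], TCP at [0.171, -0.627, 0.304] pointing down, gripper open.
Joint ranges: [-3.12, 3.12], [-0.3, 2.06], [-1.34, 1.32], [0.26, 2.42], [-1.36, 4.5], [0.01, 1.98], [-2.84, 2.84]. Speed limits (rad/s): [2.79, 2.79, 3.14, 3.14, 3.14, 3.14, 3.14].

## Interface

Orientations are given as a unit quaternion [x, y, z, w].
In Python, from station import arm, snapshot, camera_info, ticket gives the robot as it stands. Calls block until the motion is done:
- arm.movep(position, orientation): joint-space move of the TCP to a pose.
- arm.line_to(position, velocity=0.15, ori=None): straight line of the TCP; ori=None keeps the orientation; velocity is the mean speed in m/s.
- arm.move_j(angles): joint-space move.
- arm.move_gripper(opening, effort=None): opening from 0.0 (shut) to 1.0 (fully open); effort is the grip in N (None keeps the last); returns when the fingers have stopped.
- arm.pause(seconds).
- arm.ik(position, orientation): joint angles nearest the present ones, or None.
- snapshot(name): name is "scene" or "top"; returns the picture (400x640x3 uint8, blue, green, red); there is no depth.
- camera_info(name): a dict with "fx", "fy", "cx", "cy" (pixels), "R" (3x3) and "t" (3): a world point X has camera coordinates R X + t. Camera axes: x right, y down, z forward; pixel columns grow to the right and rows downward; lengths in m; the calibration is good to about 2 mm. A picture is of the moment at which its call begins. camera_info takes no time and is no camera call.
A pose or a line that the arm cannot do raises arm.MotionError and nothing moves.
- ticket.finish_job(): hands the job in; it is judged then, once.
Readings, each from a call of its own:
- arm.read_time(): time.
- arm.read_joint_positions(): joint angles.
- arm.read_dq(): joint speeds.
- arm.read_effort(): joint torques, N m.
- arm.read_tool_pos(): TCP position.
- arm.read_eef_rot(): TCP orientation.
- arm.read_ft_force(): force on the tool from outside, world axes, zero at the start.
- arm.read_wrist_torque(): the same for the moment, N m.
- arm.read_opening(): opening from 0.0 (shut) to 1.0 (fully open).
- arm.read_finger_force(): force on a finger pad.
Only numpy, scipy, OpenCV 4.12 (cv2) and the standard library are available. Lean on these libraries where they do the work, as an engineer would, in place of code of your own. Each camera call takes 0.05 s, during which the arm holds its last target. There are 200 camera calls.

## Working session

There is one attempt and no reset: what is moved stays moved. The work goes in short steps, each a Python script; the robot and the scene stay as the last script left them, time stands still between calls to the robot, and variables do not carry over. Pictures are saved under pics/ and viewed, at most 10 in all, crops included, and the job is handed in when it is done.

```bash
mkdir -p pics; ls; python3 - <<'E'
from station import arm,snapshot,camera_info
import cv2
for n in("scene","top"):
    im=snapshot(n);cv2.imwrite(f"pics/{n}0.png",im)
    c=camera_info(n);print(n,{k:(v if not hasattr(v,'round') else v) for k,v in c.items()})
print(arm.read_time(),arm.read_eef_rot(),arm.read_ft_force())
E
```

```text
pics
scene {'fx': 485.85269730305805, 'fy': 485.85269730305805, 'cx': 316.65302170655633, 'cy': 200.0049001167214, 'R': array([[-0.9168052 , -0.39933001, -0.00193923],
       [-0.19926953,  0.4616922 , -0.86436796],
       [ 0.3460634 , -0.79207061, -0.50285612]]), 't': array([0.44675281, 0.16706801, 0.81867922])}
top {'fx': 365.1034670267846, 'fy': 365.1034670267846, 'cx': 319.11405666958944, 'cy': 205.292208776571, 'R': array([[ 0.0111287 , -0.99990641,  0.00795821],
       [-0.98627695, -0.01228738, -0.16464143],
       [ 0.16472381, -0.00601675, -0.98632138]]), 't': array([-0.05782778,  0.51225144,  0.82586254])}
0.1 [ 9.91181417e-01  1.32506560e-01 -1.73153300e-04 -1.17521386e-03] [ 0.43005699 -0.57939857 -0.24768236]
```

View pics/top0.png

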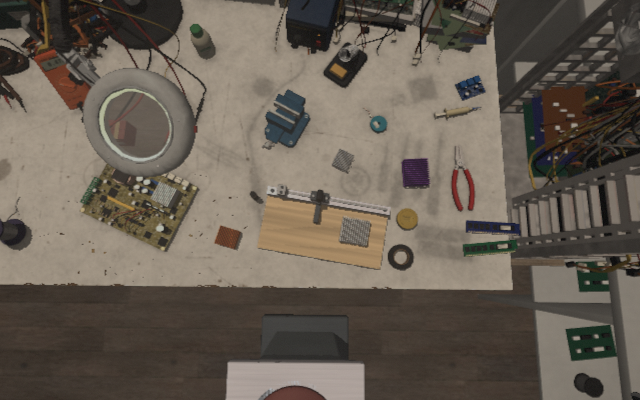

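View pics/scene0.png

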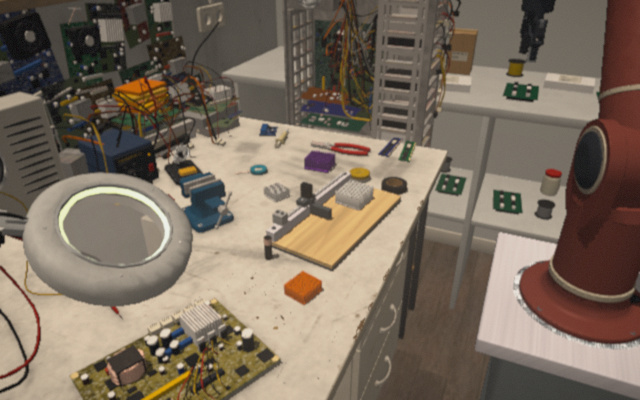

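Top view: candidate finned blocks are grey (355,232) on the jig, smaller grey (343,160), purple (416,173) and orange (228,238). The heat sink is the grey one at (355,232): it's on the jig and the larger of the greys. I'll confirm that in a crop and measure at the same time.

```bash
cat > h.py <<'E'
import numpy as np,cv2
from station import arm,snapshot,camera_info,ticket
def ray(n,uv,z):
    c=camera_info(n);R=np.array(c['R']);t=np.array(c['t'])
    d=R.T@np.array([(uv[0]-c['cx'])/c['fx'],(uv[1]-c['cy'])/c['fy'],1]);o=-R.T@t
    return o+d*(z-o[2])/d[2]
def proj(n,X):
    c=camera_info(n);p=np.array(c['R'])@X+np.array(c['t'])
    return np.array([c['fx']*p[0]/p[2]+c['cx'],c['fy']*p[1]/p[2]+c['cy']])
E
python3 - <<'E'
from h import *
im=snapshot("top")
crop=im[140:280,240:430];cv2.imwrite("pics/crop1.png",cv2.resize(crop,None,fx=4,fy=4,interpolation=cv2.INTER_CUBIC))
hsv=cv2.cvtColor(im,cv2.COLOR_BGR2HSV)
m=cv2.inRange(hsv,(8,70,80),(28,255,255));m[:180]=0;m[:, :252]=0;m[:,392:]=0
m=cv2.morphologyEx(m,cv2.MORPH_OPEN,np.ones((3,3)))
cs,_=cv2.findContours(m,cv2.RETR_EXTERNAL,cv2.CHAIN_APPROX_NONE)
c=max(cs,key=cv2.contourArea);print(cv2.contourArea(c))
P=np.array([ray("top",p[0],.015)[:2] for p in c],np.float32)
print(cv2.minAreaRect(P)); 
ap=cv2.approxPolyDP(c,4,True)[:,0];print([(tuple(p),ray("top",p,.015)[:2].round(4)) for p in ap])
hs=cv2.inRange(hsv,(0,0,90),(180,50,255));q=np.zeros_like(hs);q[214:252,334:376]=hs[214:252,334:376]
q=cv2.morphologyEx(q,cv2.MORPH_CLOSE,np.ones((3,3)))
cs,_=cv2.findContours(q,cv2.RETR_EXTERNAL,cv2.CHAIN_APPROX_NONE);c=max(cs,key=cv2.contourArea)
P=np.array([ray("top",p[0],.045)[:2] for p in c],np.float32);print(cv2.contourArea(c),cv2.minAreaRect(P),cv2.boundingRect(c))
E
```

```text
6309.0
((0.4530269503593445, -0.0608077198266983), (0.3001354932785034, 0.1305798441171646), 80.63233184814453)
[((np.int32(267), np.int32(196)), array([0.5391, 0.0767])), ((np.int32(257), np.int32(247)), array([0.4139, 0.0964])), ((np.int32(379), np.int32(268)), array([ 0.3673, -0.1968])), ((np.int32(386), np.int32(216)), array([ 0.493 , -0.2159])), ((np.int32(322), np.int32(206)), array([ 0.5158, -0.0591])), ((np.int32(316), np.int32(224)), array([ 0.4713, -0.0449])), ((np.int32(315), np.int32(204)), array([ 0.5206, -0.0418]))]
617.0 ((0.4524345099925995, -0.1352681964635849), (0.06505491584539413, 0.05856385827064514), 80.65823364257812) (339, 218, 31, 28)
```

View pics/crop1.png

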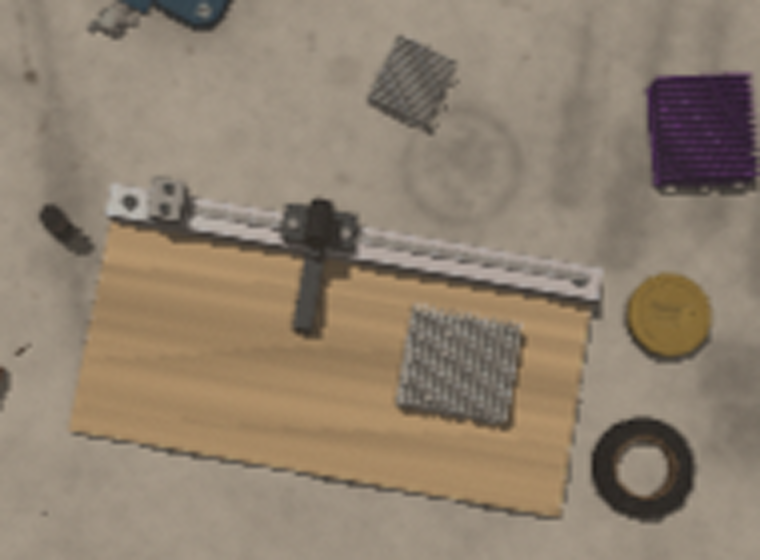

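Crop confirms it: the pin-finned grey block on the plywood (crop 460,365) is larger than the grey one behind (crop 412,85). Next I locate the grip and arm face, and check reach for the poses.

```bash
cat >> h.py <<'E'
from scipy.spatial.transform import Rotation as Rot
YAW=np.deg2rad(-9.2);O=np.array([.4629,-.0624,0.])
RJ=Rot.from_euler('z',YAW)
def W(x,y,z): return O+RJ.apply([x,y,z])     # jig frame -> world (z above worktop)
def J(p): return RJ.inv().apply(np.asarray(p)-O)
def ori(tilt=0,spin=0):  # tilt>0: fingers point forward (+x jig) and down; spin about jig z
    return (RJ*Rot.from_euler('z',spin)*Rot.from_euler('y',-tilt)*Rot.from_euler('x',np.pi)).as_quat()
def ft(): return RJ.inv().apply(arm.read_ft_force())
E
python3 - <<'E'
from h import *
for n,box in(("top",(300,185,340,228)),("scene",(290,175,340,225))):
    im=snapshot(n);x0,y0,x1,y1=box
    v=cv2.cvtColor(im,cv2.COLOR_BGR2GRAY)[y0:y1,x0:x1]
    m=(v<40).astype(np.uint8);k,l,s,c=cv2.connectedComponentsWithStats(m)
    for i in range(1,k):
        if s[i,4]>15: print(n,s[i]+[x0,y0,0,0,0],c[i]+[x0,y0])
for uv in((320,190.5),):
    print("grip top",J(ray("top",uv,.083)))
for uv in((312.5,222.5),(320.5,222.5),(314,208),(321.5,208)): print("arm",J(ray("top",uv,.040)))
print("saddle edges",J(ray("top",(311,196.5),.05)),J(ray("top",(329.5,200),.05)))
print("block",J(ray("top",(278,188),.059)),J(ray("top",(286.5,189),.059)))
for t in(0,30,45,60,-30,-45):
    tt=np.deg2rad(t);p=W(-.005-.073*np.sin(tt),.04,.045+.073*np.cos(tt))
    if t<0: p=W(-.005+.058*np.sin(-tt)-.01,.04,.045+.058*np.cos(tt))
    s=arm.ik(p,ori(tt));print(t,None if s is None else np.round(s,2))
for y in(-.03,.09): print(arm.ik(W(.065,y,.13),ori()) is not None)
E
```

```text
grip top [0.07504736 0.02149495 0.083     ]
arm [0.00471309 0.02689603 0.04      ]
arm [0.00796688 0.00823702 0.04      ]
arm [0.03955891 0.02941605 0.04      ]
arm [0.04263537 0.01180743 0.04      ]
saddle edges [0.06393263 0.04085256 0.05      ] [ 0.06317608 -0.00370676  0.05      ]
block [0.06891174 0.12035588 0.059     ] [0.06999663 0.10024848 0.059     ]
0 [-0.04  0.64  0.06  2.13 -0.1   0.38 -1.63]
30 None
45 None
60 None
-30 [ 0.02  0.85  0.03  1.77 -0.09  1.05 -1.62]
-45 [ 0.01  0.98  0.07  1.59 -0.12  1.36 -1.58]
True
True
```

```bash
cat >> h.py <<'E'
def push(d,dist,fstop,step=.002,v=.03,q=None):
    """step along jig direction d until reaction along it exceeds fstop or dist is reached"""
    d=np.array(d,float)/np.linalg.norm(d);p0=arm.read_tool_pos();f0=ft();s=0
    while s<dist-1e-9:
        s=min(dist,s+step);arm.line_to(p0+RJ.apply(d*s),velocity=v)
        f=ft()-f0
        if -f@d>fstop: break
    print("push",round(s,4),"F",f.round(1),"tcp jig",J(arm.read_tool_pos()).round(4),"t",round(arm.read_time(),2));return -f@d
E
python3 - <<'E'
from h import *
arm.move_gripper(0.0,20)
arm.movep(W(.065,-.022,.25),ori())
arm.line_to(W(.065,-.022,.131),velocity=.15)
print(J(arm.read_tool_pos()),arm.read_time(),ft(),arm.read_opening())
push([0,1,0],.072,2.0,.004,.05)
push([0,1,0],.03,12,.004,.05) if J(arm.read_tool_pos())[1]<.04 else 0
cv2.imwrite("pics/s1.png",cv2.resize(snapshot("top")[140:280,240:430],None,fx=4,fy=4,interpolation=cv2.INTER_CUBIC))
E
```

```text
[ 0.06562907 -0.02214919  0.13166128] 4.2417 [ 0.56832724 -0.30922489 -0.57149436] -0.0004963752377871494
push 0.036 F [-0.9 -2.5 -0.3] tcp jig [0.0657 0.0144 0.1317] t 6.49
push 0.03 F [ 0.4  1.  -0.2] tcp jig [0.0657 0.0446 0.1317] t 8.49
```

View pics/s1.png

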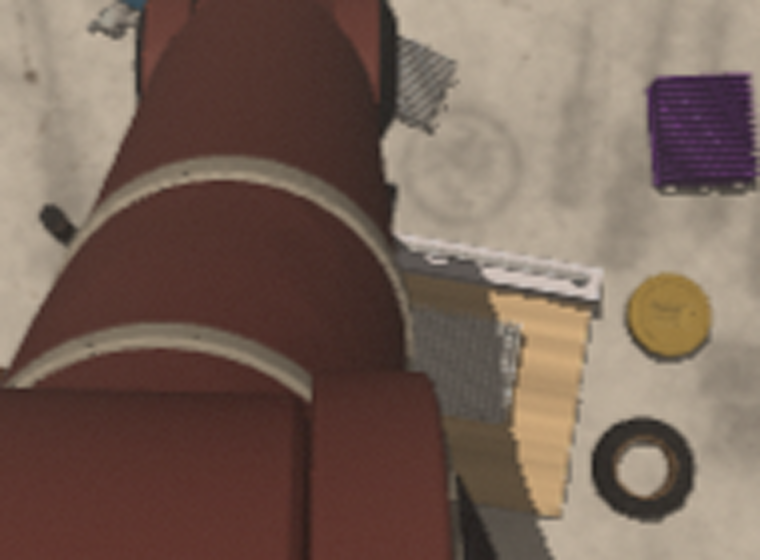

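The arm hides the view. The reaction at y≈0.014 looks like the stop's friction, so I'll keep pushing until it hits the block.

```bash
python3 - <<'E'
from h import *
push([0,1,0],.04,10,.002,.05)
cv2.imwrite("pics/s2.png",cv2.resize(snapshot("scene")[140:270,220:420],None,fx=4,fy=4,interpolation=cv2.INTER_CUBIC))
E
```

```text
push 0.024 F [ -0.5 -11.6   2.9] tcp jig [0.0657 0.0618 0.1317] t 11.54
```

View pics/s2.png

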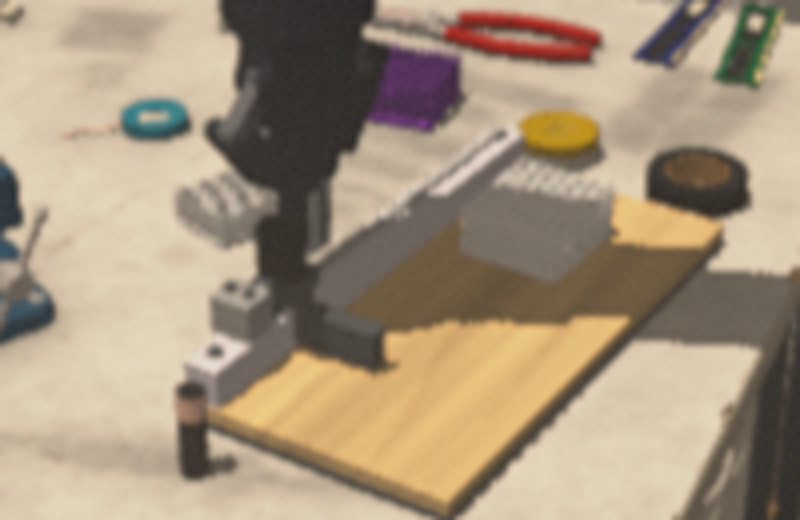

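The stop saddle sits against the end block (crop 265,310) and the reaction is rigid at 11.6 N, so the stop is home. Now the forward push, with the tool leaning over the block.

```bash
python3 - <<'E'
from h import *
T=np.deg2rad(-30)
p=W(-.038,-.073,.10)
print(arm.ik(p,ori(T)) is not None, arm.ik(W(.02,-.073,.1),ori(T)) is not None)
x=arm.read_tool_pos()
arm.line_to(x+RJ.apply([0,-.012,0]),velocity=.1)
arm.line_to(x+RJ.apply([0,-.012,.06]),velocity=.2)
arm.move_gripper(0.4,20)
arm.movep(W(-.045,-.073,.17),ori(T))
arm.line_to(p,velocity=.15)
print(arm.read_time())
push([1,0,0],.02,4,.005,.06)
push([1,0,0],.036,12,.002,.05)
cv2.imwrite("pics/s3.png",cv2.resize(snapshot("scene")[140:270,220:420],None,fx=4,fy=4,interpolation=cv2.INTER_CUBIC))
E
```

```text
True True
14.1917
push 0.02 F [ 0.3 -0.9 -0.5] tcp jig [-0.0173 -0.0724  0.1003] t 15.19
push 0.036 F [-7.4  0.4  0.6] tcp jig [ 0.0158 -0.0723  0.1002] t 19.69
```

View pics/s3.png

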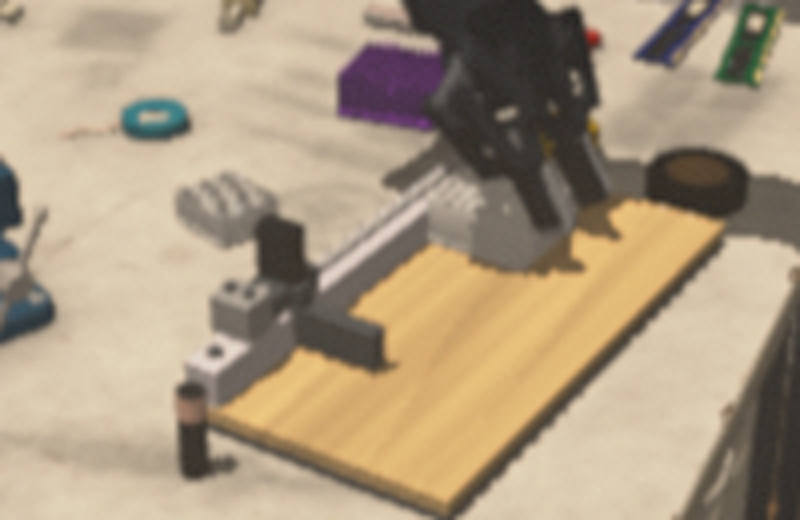

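The block's back is at the fence (crop 455,240), and the TCP position agrees. Next I slide it along the fence to the stop arm.

```bash
python3 - <<'E'
from h import *
x=arm.read_tool_pos()
arm.line_to(x+RJ.apply([-.025,0,0]),velocity=.15)
arm.line_to(x+RJ.apply([-.03,0,.06]),velocity=.2)
arm.move_gripper(0.0,20)
arm.movep(W(.024,-.137,.16),ori())
arm.line_to(W(.024,-.137,.099),velocity=.15)
print(J(arm.read_tool_pos()),arm.read_time())
push([0,1,0],.12,9,.01,.08)
if J(arm.read_tool_pos())[1]>-.03: push([0,1,0],.03,9,.002,.05)
cv2.imwrite("pics/s4.png",cv2.resize(snapshot("scene")[140:270,220:420],None,fx=4,fy=4,interpolation=cv2.INTER_CUBIC))
E
```

```text
[ 0.02450745 -0.13616665  0.09877911] 22.1083
push 0.12 F [-1.1  1.  -0.5] tcp jig [ 0.0245 -0.0156  0.0988] t 25.42
push 0.018 F [  1.1 -10.5   0.3] tcp jig [ 0.0244 -0.0015  0.0989] t 27.67
```

View pics/s4.png

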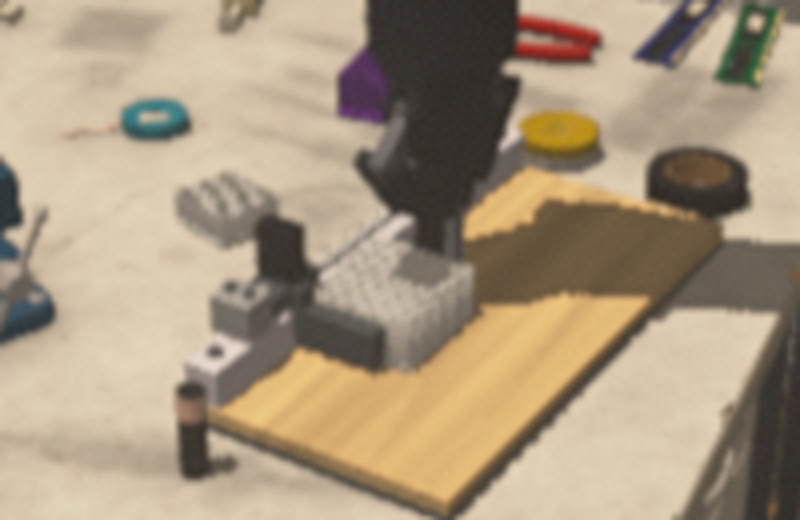

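The block is now in the corner, its side against the stop arm (crop 345,340) and its back at the fence. Now the diagonal push.

```bash
python3 - <<'E'
from h import *
T=np.deg2rad(-30)
x=arm.read_tool_pos()
arm.line_to(x+RJ.apply([0,-.012,0]),velocity=.1)
arm.line_to(x+RJ.apply([-.03,-.012,.08]),velocity=.2)
arm.movep(W(-.03,.033,.16),ori(T))
arm.line_to(W(.002,.033,.117),velocity=.12)
print(J(arm.read_tool_pos()),arm.read_time(),ft())
push([.77,0,-.64],.045,26,.002,.06)
arm.pause(.3);print(ft(),J(arm.read_tool_pos()))
cv2.imwrite("pics/s5.png",cv2.resize(snapshot("scene")[140:270,220:420],None,fx=4,fy=4,interpolation=cv2.INTER_CUBIC))
E
```

```text
[0.00161013 0.03269834 0.11732231] 29.7917 [ 0.46583283 -1.07588666  0.72225946]
push 0.032 F [-13.    1.2  28.7] tcp jig [0.0184 0.0328 0.1014] t 33.79
[-12.56575037  -0.80509802  29.43199176] [0.0184564  0.03276627 0.10146029]
```

View pics/s5.png

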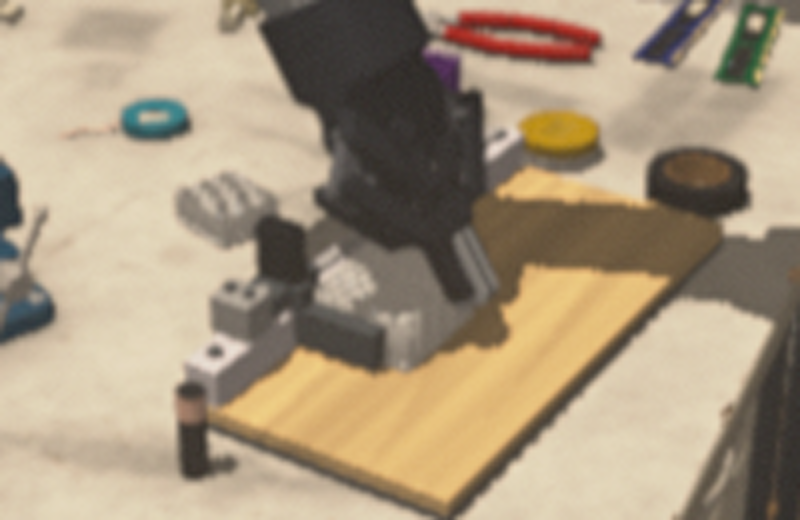

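I'm holding it, but mostly downward (29 N down, 13 N forward). I'll shift the target to balance the diagonal, then hand in.

```bash
python3 - <<'E'
from h import *
arm.line_to(W(.0345,.0335,.0982),velocity=.03)
arm.pause(.5);print(ft(),J(arm.read_tool_pos()),arm.read_time())
cv2.imwrite("pics/s6.png",cv2.resize(snapshot("scene")[140:270,220:420],None,fx=4,fy=4,interpolation=cv2.INTER_CUBIC))
E
```

```text
[-22.07527708  -1.18801255  21.83358279] [0.02000776 0.03285658 0.10129261] 35.075
```

View pics/s6.png

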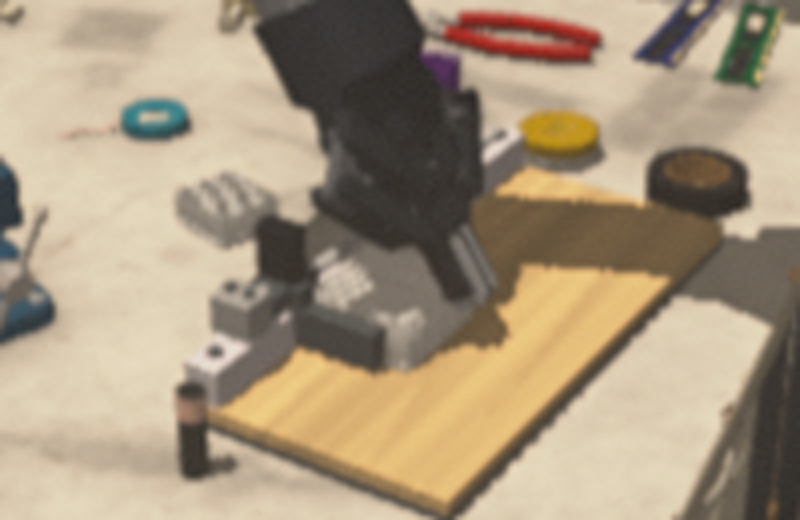

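The push is a balanced 45°, 22 N forward and 22 N down. The block is square in the corner, the stop is home at the end block, and the bystanders haven't moved.

```bash
python3 -c "
from station import ticket
print(ticket.finish_job())"
```

```text
the job is handed in; nothing more can be done
None
```

The job is handed in at about 35 s of robot time: the stop is home against the end block, and the heat sink sits in the corner, held by one diagonal push of about 22 N forward and 22 N down; the tin, tape roll and cell were not touched.

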